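Square up a freshly glued stud and hold it

TASK

The freshly glued stud on the mould base plate is leaning in. Pick up the try square by its wooden stock, stand it on the plate in front of the stud and press it into the corner until its foot sits flat on the plate and its upright edge is flush against the stud, pushing the stud fully upright. Finish still gripping the square and pressing it firmly down on the plate and against the stud; do not let go, and leave the other things on the bench undisturbed.

Things in the scene. Friction and masses are not known exactly. Their poses are not given: they have to be found in the camera images.
- square_grip (a point): Grip point of the try square, which stands on its stock: on the stock's centre line, half-way up (20 mm above the underside), 95 mm from the heel face. Stock: dark wood, 150 mm long (y), 28 mm wide (x), 40 mm high, brass cap at the toe (-y). Axes: +y level from toe to heel, x across the stock (fingers close along x), z up. About 0.3 kg, varies.
- square_heel (a point): Heel of the try square: middle of the bottom edge of its heel face, 95 mm along +y and 20 mm below square_grip; same axes. A steel blade rises at this end: 28 mm along y, 8 mm thick along x, up to 175 mm above the underside; its outer edge and the stock's end are flush and make the heel face.
- plate: Plywood base plate, 205 x 265 mm, 18 mm thick, screwed to the bench. Origin on its underside, directly below the corner line's middle. +y is level and points into the corner, toward the stud. The plate spans x -75 to +130 mm and y -205 to +60 mm.
- corner (a point): The corner: middle of the line where the stud's inner face meets the plate's top (18 mm above the bench). Axes as the plate: +y toward the stud, z up. When home, the square's heel is at this point and the square's +y is along this +y.
- stud_top (a point): Upright timber stud standing on the plate, 70 mm wide (x), 45 mm deep (y), 150 mm tall, inner face toward -y. It tips about its inner bottom edge, which lies at the corner and does not move, and leans in over the plate toward -y at the start. This point: middle of the top edge of its inner face, 150 mm up the stud from the corner.
- sanding_block: Bystander, to be left alone: cork sanding block, 50 x 85 x 28 mm, lying on the plate off to its far side. Origin on its underside.
- stud (a joint): Lean of the stud (rad): 0 = upright, its foot fully down on the plate, a hard stop; positive = leaning in over the plate (-y), 0.05 to 0.115 at the start. It moves stiffly and stays where it is put; about 1 N at its top moves it.
- bowl: Bystander, to be left alone: shallow plaster bowl, 120 mm across, 45 mm high. Origin on its underside.
- glue_jar: Bystander, to be left alone: lidded jar, 64 mm across, 85 mm high. Origin on its underside.
- chip_brush: Bystander, to be left alone: flat brush with wooden handle, lying. Origin on its underside.
- offcut: Bystander, to be left alone: timber offcut, 45 x 110 x 45 mm, lying. Origin on its underside.
- pot: Bystander, to be left alone: open plastic pot, 70 mm across, 70 mm high. Origin on its underside.
- hammer: Bystander, to be left alone: hammer with wooden handle, lying. Origin on its underside.

How it is judged:
By the outcome, as a careful person would: the job done as asked, in the order asked, and still so for the second after the job is handed in, while the arm keeps its last pose, push and grip.
It also fails if it takes over 48 s, if anything falls off the work surface, if the arm or the gripper's body presses on something with over 40 N, if the wrist force passes 120 N, or if a joint passes its speed limit or range.

ROBOT

A 6-joint arm with a two-finger parallel gripper is mounted at the origin on the work surface. World frame = base frame: x ahead of the robot, y to its left, z up, the work surface at z = 0. Lengths are in m, angles in degrees, forces in N, time in s.
With the tool pointing down it reaches from about 0.4 to 0.825 m from the base axis. Payload 7 kg.
Tool frame: the origin (TCP) lies at the very end of the fingers, on their centre line; the grasp point (between the pads) lies 19 mm behind it (grasp_offset is the x of the grasp point in the tool frame, in m); x points along the fingers, y is the direction in which the jaws open and shut, and the axes are right-handed (so a half turn about x gives the same grasp; the last joint's range is limited). The gripper opens to 88 mm and grips with 3 to 60 N. Pads are 19 mm wide; open, the fingers measure 130 mm over their backs; the gripper's body (78 mm by 193 mm) begins 47 mm behind the grasp point.
Start: joints at [-50.988, 20.546, 0.682, 0, -70.136, -16.507], TCP at [0.258, -0.624, 0.205] pointing down, gripper open.
Joint ranges: [-176.03, 176.03], [-82.01, 121.73], [-58.28, 71.71], [-173.87, 95.51], [-174.79, -0.11], [-173.66, 173.66]. Speed limits (degrees/s): [136.94, 136.94, 172.46, 180, 180, 180].

INTERFACE

Orientations are given as [roll, pitch, yaw] about the fixed x, y, z axes, in that order (R = Rz(yaw) Ry(pitch) Rx(roll)).
In Python, from plant import get_obs, snapshot, close_job, grasp_offset gives the robot as it stands.
- The arm moves only by the tool carry_out, never from a script. Its argument "series" is a list that holds one entry, the list of rows, each a list of 6 numbers: the shift along the tool's x, y, z in mm, then the turn, a rotation vector about the tool's x, y, z in degrees. A call has 1 to 10 rows; each row is the pose to reach, as a shift and turn from the pose commanded when the call began, along the tool's axes at that moment; what a row does not reach only later rows make up. A row lasts 1/8 s, in which the tool goes at most 62.5 mm and 10.7 degrees, less where a joint would pass 70% of its speed; a pose out of reach is approached as far as the arm can. A call with a gripper value outside its range is refused whole. "hand" is the gripper's target within -1 to 1 (shut at 1, half-way at 0, fully open at -1), set as the call begins (left out, the last holds). The fingers move at their own pace and stop on an object; the grip force is fixed at half the most. Time passes only in rows, so rows that repeat a pose let the fingers close. It gives the time, the measured TCP pose, the force and the opening at its end, in the units of the state.
- get_obs(): the state, without advancing time (a new reading comes with each control period).
- snapshot(name): name is "side" or "top"; returns a dict with "color" (384x512x3 uint8, red, green, blue), "fx", "fy", "cx", "cy" (pixels), "eye" and "attitude" of the camera in the world. Camera axes: x right, y down, z forward; pixel columns grow to the right and rows downward; lengths in m; the calibration is good to about 2 mm. A picture is of the moment at which its call begins. There is no depth.
- close_job(): hands the job in, once; it reports no verdict.
The state is a dict: "clock": time; "joint_pos": joint angles; "qvel": joint speeds; "tau": joint torques, N m; "tool_pos": TCP position; "orientation": TCP orientation; "force": force on the tool from outside, world axes, zero at the start; "moment": the same for the moment, N m; "opening": finger opening in m.
Only numpy, scipy, OpenCV 4.12 (cv2) and the standard library are available. Lean on these libraries where they do the work, as an engineer would, in place of code of your own. Each camera call takes 0.05 s, during which the arm holds its last target.

## Working session

There is one attempt and no reset: what is moved stays moved. The work goes in short steps, Python scripts to look and compute and a tool call to move; the robot and the scene stay as the last step left them, time stands still between calls to the robot, and variables do not carry over. Pictures are saved under pics/ and viewed, and the job is handed in when it is done.

Besides the shell and the picture viewer there is one more tool, called after "Emit:" as a command line: name --argument value ..., lists and objects as JSON in quotes. carry_out: Moves the arm, as the interface text tells. Its arguments: {"type":"object","properties":{"series":{"type":"array","items":{"type":"array","items":{"type":"array","items":{"type":"number"}}}},"hand":{"type":"number"}},"required":["series"]}

```bash
ls; mkdir -p pics; python3 - <<'E'
from plant import get_obs, snapshot, grasp_offset
import cv2,numpy as np
print(get_obs(),grasp_offset)
for n in("side","top"):
    s=snapshot(n); cv2.imwrite(f"pics/{n}0.png",cv2.resize(s["color"][:,:,::-1],None,fx=1.5,fy=1.5,interpolation=cv2.INTER_CUBIC))
    cv2.imwrite(f"pics/raw_{n}0.png",s["color"][:,:,::-1])
    print({k:v for k,v in s.items() if k!="color"})
E
```

```text
pics
{'clock': 0.0, 'joint_pos': array([-5.09873408e+01,  2.05903923e+01,  6.32903827e-01, -2.27085831e-02,
       -7.01365826e+01, -1.65073975e+01]), 'qvel': array([ 0.02632744, -0.03545064,  0.04530761, -0.05328911, -0.02100033,
       -0.10989548]), 'tau': array([-5.29430527e-04, -5.82710767e+01,  2.93052489e+01,  6.99719936e+00,
        6.86201442e-03, -1.89696289e-04]), 'tool_pos': array([ 0.25814717, -0.62309465,  0.20401975]), 'orientation': array([ 93.72355471,  89.90353633, 116.22108291]), 'force': array([-0.96199215,  0.00979819, -0.11072514]), 'moment': array([ 0.01681182, -0.03429414,  0.00150868]), 'opening': 0.08777986833045576} -0.0188
{'fx': 492.07745581397876, 'fy': 492.07745581397876, 'cx': 254.41628357621772, 'cy': 198.54416813889435, 'eye': array([0.41179524, 1.23458313, 1.30944986]), 'attitude': array([-1.33851836e+02, -1.27593725e-01, -1.75412277e+02])}
{'fx': 469.7460498838909, 'fy': 469.7460498838909, 'cx': 257.50771768269726, 'cy': 191.22815684883324, 'eye': array([ 0.38327813, -0.03118537,  1.42260559]), 'attitude': array([-173.76156076,    0.38277772,  -90.63546241])}
```

View pics/side0.png

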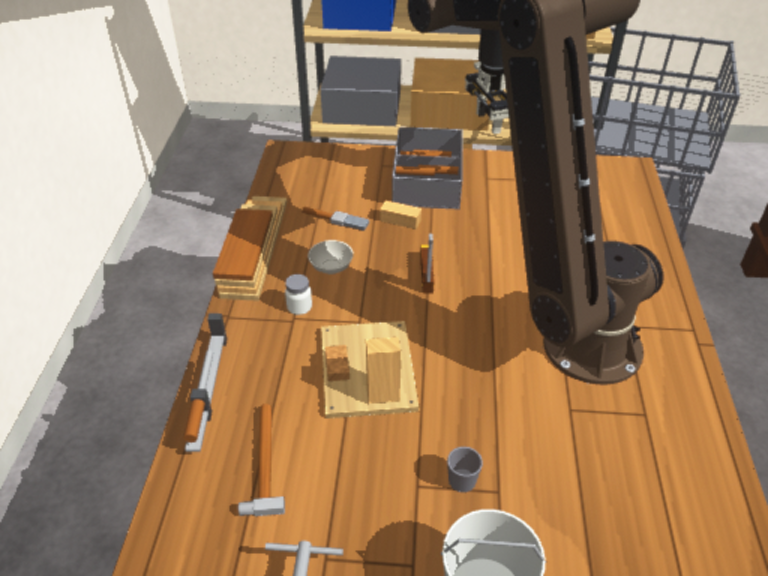

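View pics/top0.png

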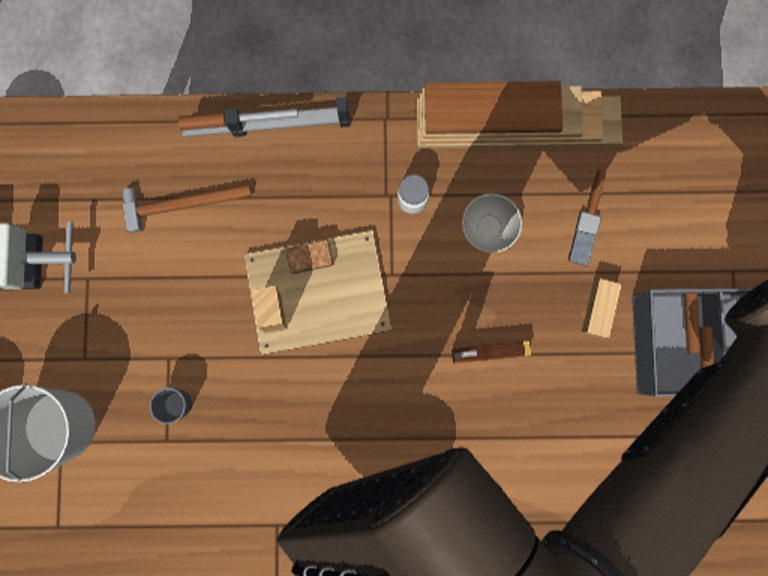

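The side view shows the plate at (365,368), the stud at (383,368) and the square at (428,262). In the top view the plate is at (318,290), the stud at (268,305) on its left edge and the square at (492,350). The blade (heel) is at the left end of the square and the brass toe at the right.

```bash
cat > h.py <<'E'
import numpy as np,cv2
from scipy.spatial.transform import Rotation as Ro
from plant import get_obs, snapshot
def cam(n):
    s=snapshot(n); s["R"]=Ro.from_euler("xyz",s["attitude"],degrees=True).as_matrix(); return s
def ray(s,uv):
    uv=np.atleast_2d(np.asarray(uv,float))
    d=np.c_[(uv[:,0]-s["cx"])/s["fx"],(uv[:,1]-s["cy"])/s["fy"],np.ones(len(uv))]
    return d@s["R"].T
def onz(s,uv,z):
    d=ray(s,uv); return s["eye"]+d*((z-s["eye"][2])/d[:,2])[:,None]
def proj(s,p):
    c=(np.atleast_2d(p)-s["eye"])@s["R"]
    return np.c_[c[:,0]/c[:,2]*s["fx"]+s["cx"],c[:,1]/c[:,2]*s["fy"]+s["cy"]]
def tri(s1,u1,s2,u2):
    a,b=ray(s1,u1)[0],ray(s2,u2)[0]
    A=[];y=[]
    M=np.zeros((3,3));v=np.zeros(3)
    for s,d in((s1,a),(s2,b)):
        d=d/np.linalg.norm(d);P=np.eye(3)-np.outer(d,d);M+=P;v+=P@s["eye"]
    p=np.linalg.solve(M,v)
    return p
def crop(s,x0,y0,x1,y1,k,name):
    im=cv2.resize(s["color"][y0:y1,x0:x1,::-1],None,fx=k,fy=k,interpolation=cv2.INTER_CUBIC)
    cv2.imwrite("pics/"+name,im)
E
python3 - <<'E'
from h import *
t=cam("top");s=cam("side")
crop(t,155,145,270,240,6,"t_plate.png")
crop(t,290,215,365,250,10,"t_sq.png")
crop(s,205,205,285,285,7,"s_plate.png")
crop(s,265,145,305,205,9,"s_sq.png")
E
```

```text
(no output)
```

View pics/t_plate.png

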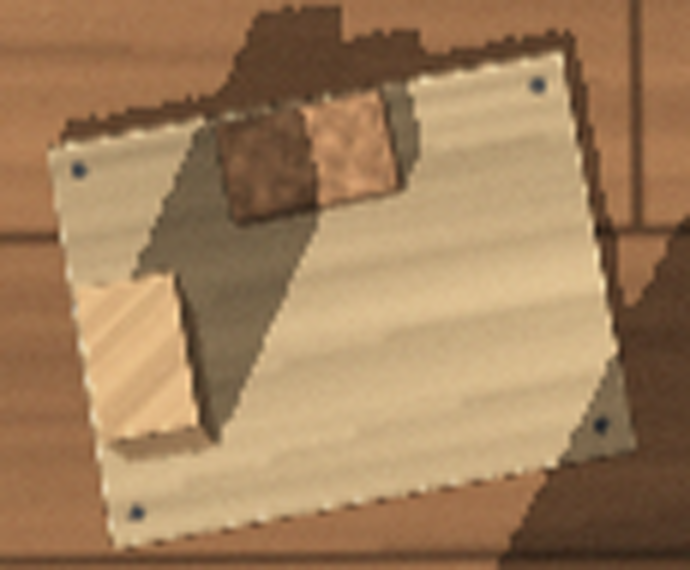

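View pics/t_sq.png

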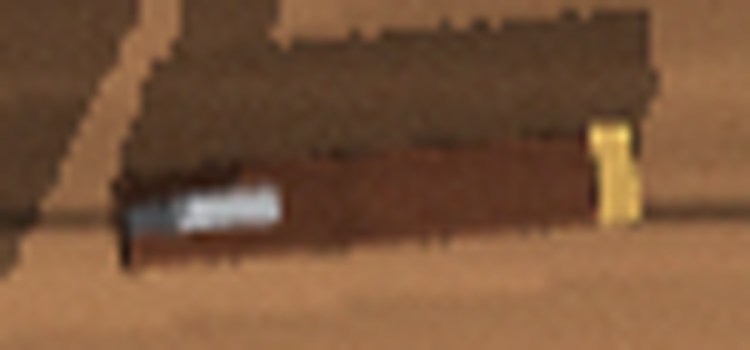

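View pics/s_plate.png

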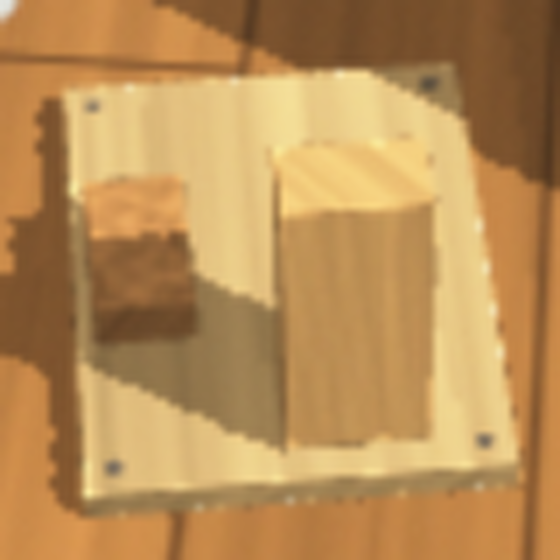

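View pics/s_sq.png

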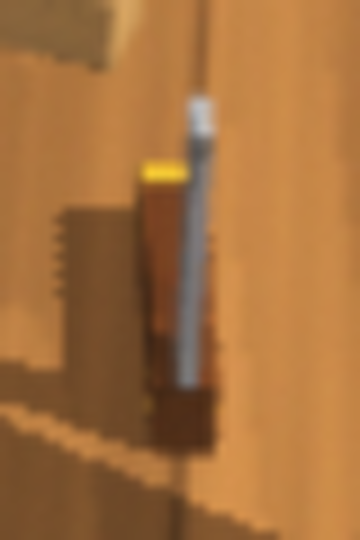

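```bash
cat > fit.py <<'E'
from h import *
from scipy.optimize import least_squares
def c(x0,y0,k,pts): return (np.array(pts,float)+.5)/k-.5+[x0,y0]
def rigid(loc,w): # 2D fit loc->world
    def f(q):
        R=np.array([[np.cos(q[2]),-np.sin(q[2])],[np.sin(q[2]),np.cos(q[2])]])
        return (loc@R.T+q[:2]-w).ravel()
    r=least_squares(f,[w[:,0].mean(),w[:,1].mean(),.1]); return r.x,f(r.x)
E
python3 - <<'E'
from fit import *
t=cam("top");s=cam("side")
loc=np.array([[130,60],[130,-205],[-75,-205],[-75,60]])/1e3
pt=onz(t,c(155,145,6,[(50,150),(565,52),(635,450),(115,548)]),.018)[:,:2]
ps=onz(s,c(205,205,7,[(83,497),(63,90),(455,64),(519,468)]),.018)[:,:2]
for p in(pt,ps):
    q,r=rigid(loc,p);print("plate",q[:2],np.degrees(q[2]),"res",np.round(r*1e3,1))
# stud top
print("stud inner top edge (top view @z.168)",onz(t,c(155,145,6,[(178,272),(200,430)]),.167))
print("side",onz(s,c(205,205,7,[(274,145),(434,142)]),.167))
# square: toe corners at z=.04: (+x,-y) etc
T=c(290,215,10,[(632,125),(640,222),(128,268-25)])
print("top toe",onz(t,T,.04)); 
print("top heel lower corner z0/.04",onz(t,c(290,215,10,[(126,268)]),0),onz(t,c(290,215,10,[(122,232)]),.04))
print("blade top edge", onz(t,c(290,215,10,[(122,217),(280,204)]),.175))
S=c(265,145,9,[(140,162),(190,162)]);print("side toe top",onz(s,S,.04))
S=c(265,145,9,[(155,452),(213,452)]);print("side heel bot",onz(s,S,.0))
S=c(265,145,9,[(150,388),(216,388)]);print("side heel top",onz(s,S,.04))
print("nadir",proj(t,[[.38,-.03,0]]))
E
```

```text
plate [0.48966053 0.18175745] 9.902259178089597 res [ 1.2  1.1 -0.2  0.4 -0.6 -1.8 -0.4  0.3]
plate [0.49338277 0.18500224] 9.836760893406963 res [ 0.4  0.8 -0.3 -0.3 -0.1  0.3 -0.1 -0.8]
stud inner top edge (top view @z.168) [[0.52650443 0.17288327 0.167     ]
 [0.45546855 0.16264495 0.167     ]]
side [[0.52841171 0.17382834 0.167     ]
 [0.45627317 0.1660237  0.167     ]]
top toe [[ 0.42554521 -0.3017345   0.04      ]
 [ 0.3972134  -0.30313497  0.04      ]
 [ 0.39276954 -0.15329926  0.04      ]]
top heel lower corner z0/.04 [[ 0.38556645 -0.15607     0.        ]] [[ 0.3959923  -0.15161277  0.04      ]]
blade top edge [[ 0.39869474 -0.13993813  0.175     ]
 [ 0.40164769 -0.18173691  0.175     ]]
side toe top [[ 0.42818555 -0.30005464  0.04      ]
 [ 0.40586103 -0.30190636  0.04      ]]
side heel bot [[ 0.41399223 -0.15400371  0.        ]
 [ 0.38911449 -0.1560589   0.        ]]
side heel top [[ 0.41761452 -0.1508589   0.04      ]
 [ 0.38974761 -0.15316298  0.04      ]]
nadir [[260.28375108 243.67779953]]
```

```bash
python3 - <<'E'
from fit import *
t=cam("top");s=cam("side")
lo=c(290,215,10,[(180,261),(590,228)]);up=c(290,215,10,[(290,158),(580,135)])
for p,z in((lo,0),(up,.04)):
    w=onz(t,p,z);d=w[0]-w[1];print(w,np.degrees(np.arctan2(-d[0],d[1])))
# edge by intensity: sub-pixel gradient along columns
g=cv2.cvtColor(t["color"],cv2.COLOR_RGB2HSV).astype(float); r=t["color"].astype(float)
r=r[:,:,1]
pts=[]
for u in range(308,348):
    col=r[230:246,u]; dcol=np.diff(col); k=np.argmax(dcol)
    a,b,d=dcol[k-1:k+2] if 0<k<len(dcol)-1 else (0,1,0)
    pts.append((u,230+k+.5+.5*(a-d)/(a-2*b+d+1e-9)))
pts=np.array(pts);print(np.round(pts[::5],1))
vx,vy,x0,y0=cv2.fitLine(pts.astype(np.float32),cv2.DIST_HUBER,0,.01,.01).ravel()
w=onz(t,[(310,y0+(310-x0)*vy/vx),(348,y0+(348-x0)*vy/vx)],0);d=w[0]-w[1];print(w,np.degrees(np.arctan2(-d[0],d[1])))
# blade top line, bright pixels
E
```

```text
[[ 0.38748062 -0.17235686  0.        ]
 [ 0.39598714 -0.29591226  0.        ]] 3.9384744130615017
[[ 0.417029   -0.20129203  0.04      ]
 [ 0.42279323 -0.2864125   0.04      ]] 3.87406875243877
[[308.  234.4]
 [313.  233.6]
 [318.  239.8]
 [323.  239.7]
 [328.  239.2]
 [333.  238.5]
 [338.  238.2]
 [343.  237.3]]
[[ 0.40494038 -0.18013256  0.        ]
 [ 0.38955905 -0.29405243  0.        ]] -7.68950853906727
```

```bash
cat > mv.py <<'E'
from h import *
def goal(p,yaw,flip=False):
    # tool x down, tool y along square x (or -x)
    a=np.radians(yaw); xs=np.array([np.cos(a),np.sin(a),0]); ys=-xs if flip else xs
    X=np.array([0,0,-1.]); return np.array(p),np.c_[X,ys,np.cross(X,ys)]
def delta(p,R,o=None):
    o=o or get_obs(); R0=Ro.from_euler("xyz",o["orientation"],degrees=True).as_matrix(); 
    return np.round(R0.T@(p-o["tool_pos"])*1e3,1),np.round(Ro.from_matrix(R0.T@R).as_rotvec(degrees=True),2)
E
python3 - <<'E'
from mv import *
o=get_obs();print(Ro.from_euler("xyz",o["orientation"],degrees=True).as_matrix().round(3))
for f in(0,1): print(delta(*goal([.4075,-.2478,.13],3.9,f)))
E
```

```text
[[-0.    -0.383  0.924]
 [ 0.     0.924  0.383]
 [-1.     0.    -0.   ]]
(array([ 74.9, 290. , 281.6]), array([ 1.086e+02, -2.000e-02, -1.000e-02]))
(array([ 74.9, 290. , 281.6]), array([-7.14e+01,  1.00e-02, -2.00e-02]))
```

Emit:
carry_out --series '[[[0,32,31,-8,0,0],[0,64,62,-16,0,0],[0,97,94,-24,0,0],[0,129,125,-32,0,0],[0,161,156,-40,0,0],[0,193,188,-48,0,0],[0,226,219,-56,0,0],[0,258,250,-64,0,0],[0,290,281.6,-71.4,0,0],[60,290,281.6,-71.4,0,0]]]' --hand -1

```text
clock: 1.65
tool_pos: [0.4125, -0.2467, 0.1485]
orientation: [-107.5, 89.4, -13.2]
force: [1.5, -0.8, -2.3]
opening: 0.0877
```

```bash
python3 - <<'E'
from mv import *
o=get_obs();print(o["clock"],o["tool_pos"],o["orientation"],o["joint_pos"].round(1),o["force"])
print(delta(*goal([.4075,-.2478,.008],3.9,1)))
t=cam("top");s=cam("side")
crop(t,270,165,400,260,5,"t1.png");crop(s,225,90,345,210,5,"s1.png")
E
```

```text
1.65 [ 0.41247894 -0.24668174  0.14853137] [-107.48529163   89.3680797   -13.21154622] [ -7.3   4.4 -28.4   0.1 -56.6  11.5] [ 1.48117307 -0.80370594 -2.34039469]
(array([140.5,   6.5,  -0.3]), array([ 0.37, -0.19,  0.6 ]))
```

View pics/t1.png

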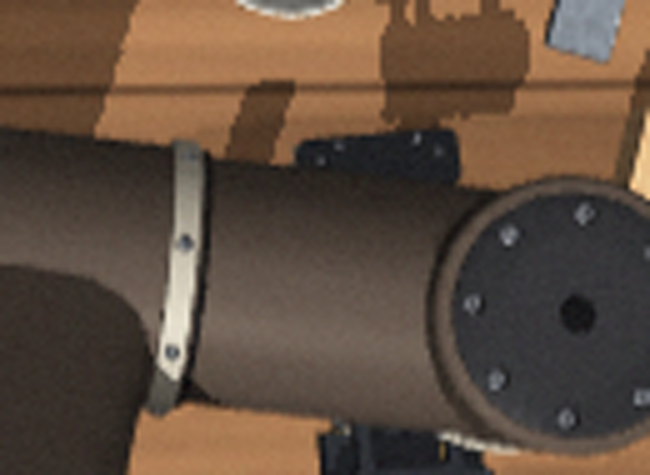

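View pics/s1.png

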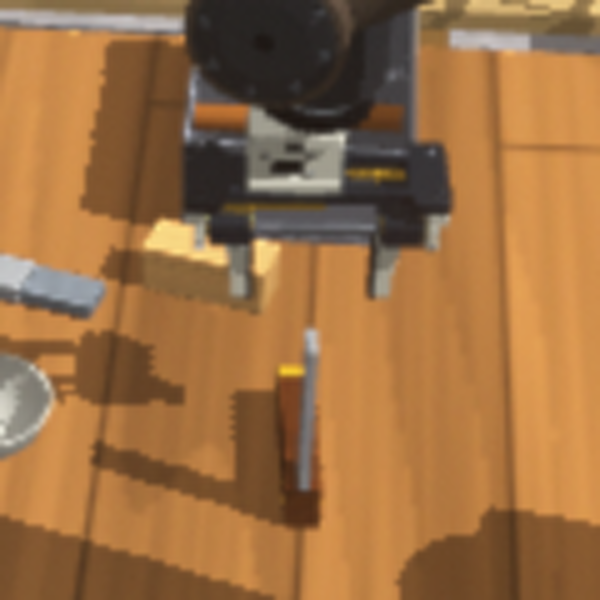

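```bash
python3 - <<'E'
from mv import *
t=cam("top");s=cam("side")
crop(t,0,0,512,384,1.5,"t1f.png");crop(s,0,0,512,384,1.5,"s1f.png")
o=get_obs();print(o["clock"],o["tool_pos"],o["orientation"],o["joint_pos"].round(1),o["force"],o["qvel"].round(1))
E
```

```text
1.85 [ 0.40729413 -0.24813905  0.14549308] [ 102.82602006   89.89944764 -163.24325048] [ -7.6   4.7 -28.5   0.  -57.   11.5] [ 0.64962407 -1.45743717  0.46389482] [-0.7 -1.3  2.5  0.7 -0.3  0.1]
```

View pics/t1f.png

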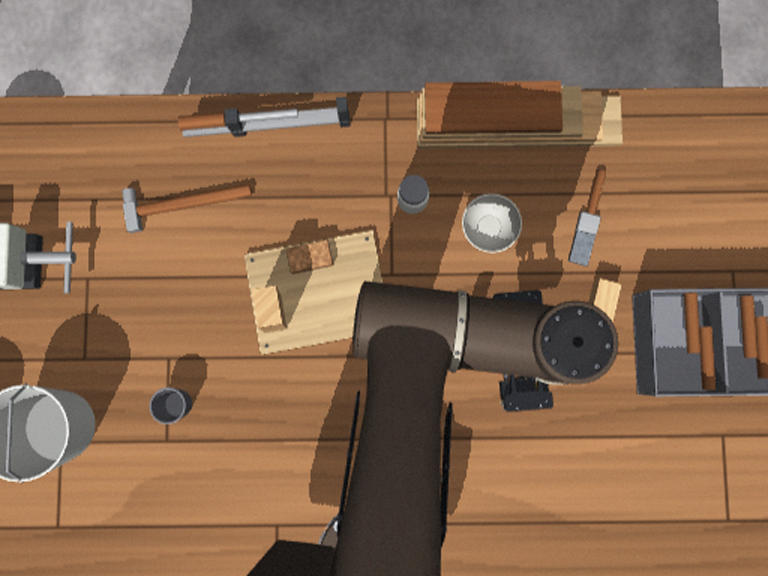

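View pics/s1f.png

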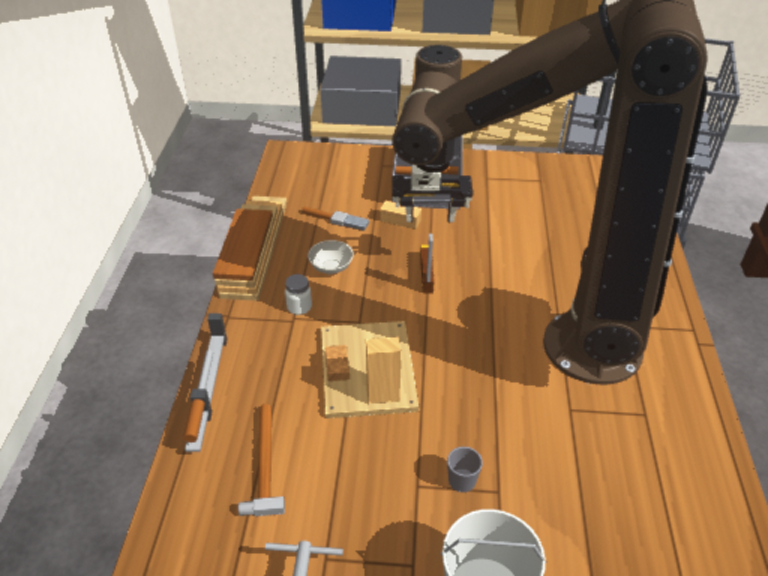

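```bash
python3 - <<'E'
from mv import *
t=cam("top");s=cam("side")
print(tri(t,[578/1.5,341/1.5],s,[440/1.5,52/1.5]))
# elbow-side knuckle: side (418,138) front disc; ray at y~-0.1?
for y in(-.1,-.15,-.05):
    d=ray(s,[[418/1.5,138/1.5]])[0];k=(y-s["eye"][1])/d[1];print(s["eye"]+d*k)
    d=ray(s,[[418/1.5,162/1.5]])[0];k=(y-s["eye"][1])/d[1];print(s["eye"]+d*k)
print(delta(*goal([.4075,-.2478,.008],3.9,1)))
E
```

```text
[ 0.40655737 -0.24680287  0.60778093]
[ 0.44141748 -0.1         0.48863586]
[ 0.439289   -0.1         0.43013683]
[ 0.44252727 -0.15        0.45788416]
[ 0.44031905 -0.15        0.39719347]
[ 0.44030769 -0.05        0.51938756]
[ 0.43825895 -0.05        0.46308019]
(array([138.9,   1.4,   1.2]), array([-0.02, -0.07,  0.12]))
```

Emit:
carry_out --series '[[[40,1.4,1.2,0,0,0],[80,1.4,1.2,0,0,0],[110,1.4,1.2,0,0,0],[130,1.4,1.2,0,0,0],[136,1.4,1.2,0,0,0],[136,1.4,1.2,0,0,0],[136,1.4,1.2,0,0,0]]]' --hand -1

```text
clock: 2.82
tool_pos: [0.4071, -0.2471, 0.0102]
orientation: [-106.6, 89.9, -12.7]
force: [-0.7, -0.5, -0.4]
opening: 0.0878
```

```bash
python3 - <<'E'
from mv import *
t=cam("top");s=cam("side")
crop(s,245,130,325,210,7,"s2.png")
o=get_obs();print(o["clock"],o["tool_pos"],o["orientation"],o["force"])
print(delta(*goal([.4075,-.2478,.008],3.9,1)))
E
```

```text
2.925 [ 0.40677718 -0.24696841  0.00994248] [-104.99476012   89.89240717  -11.08825249] [ 0.43394139 -0.99098764 -0.38468241]
(array([ 1.9, -0.7, -0.9]), array([ 0.01, -0.03,  0.1 ]))
```

View pics/s2.png

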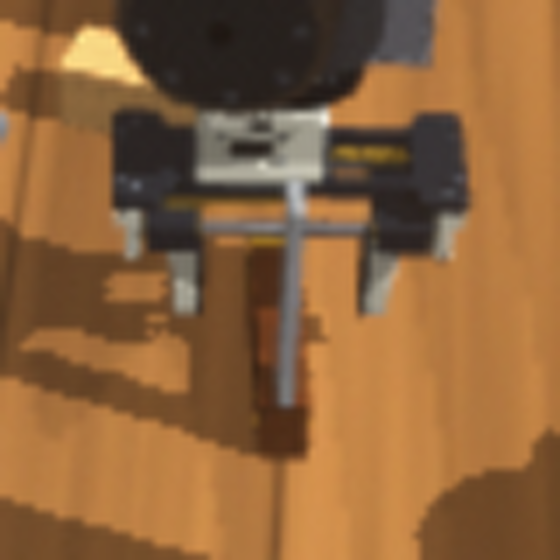

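The fingers (crop 185 and 377) straddle the stock (centre about 275), so I'm closing them.

Emit:
carry_out --series '[[[1,0,0,0,0,0],[1,0,0,0,0,0],[1,0,0,0,0,0],[1,0,0,0,0,0],[1,0,0,0,0,0],[1,0,0,0,0,0],[1,0,0,0,0,0],[1,0,0,0,0,0]]]' --hand 1

```text
clock: 3.92
tool_pos: [0.407, -0.2469, 0.0082]
orientation: [-106.3, 89.9, -12.3]
force: [2.7, -0.5, 1.0]
opening: 0.0276
```

Emit:
carry_out --series '[[[-8,0,0,0,0,0],[-25,0,0,0,0,0],[-45,0,0,0,0,0],[-65,0,0,0,0,0],[-70,0,0,0,0,0],[-70,0,0,0,0,0]]]'

```text
clock: 4.68
tool_pos: [0.4055, -0.2466, 0.0778]
orientation: [38.3, 90.0, 132.2]
force: [-0.9, 0.2, -3.0]
opening: 0.0278
```

```bash
python3 - <<'E'
from mv import *
t=cam("top");s=cam("side")
crop(s,245,110,325,210,6,"s3.png")
o=get_obs();print(o["clock"],o["tool_pos"],o["orientation"],o["force"],o["opening"],o["moment"])
a=np.radians(9.87);yv=np.array([-np.sin(a),np.cos(a),0])
for back in(.095+.035,): print(np.array([.4915,.1835,0])-back*yv, delta(*goal(np.array([.4915,.1835,.08])-back*yv,9.87,1)))
E
```

```text
4.775 [ 0.4051512  -0.24655905  0.07713975] [ 68.39827544  89.90369015 162.28563812] [-0.42980765 -0.07498698 -3.71495839] 0.027865326961931718 [-0.06441311  0.16339891 -0.01147288]
[0.51378373 0.0554241  0.        ] (array([  -2.9, -128.9,  293.9]), array([-5.98,  0.04, -0.09]))
```

View pics/s3.png

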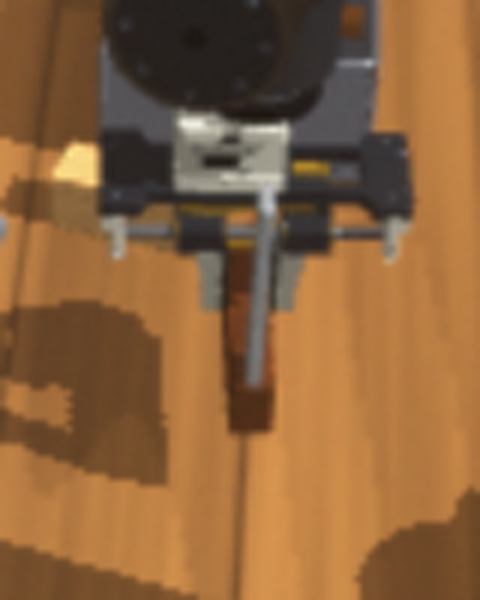

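Emit:
carry_out --series '[[[-3,-16,37,-0.7,0,0],[-3,-32,73,-1.5,0,0],[-3,-48,110,-2.2,0,0],[-3,-64,147,-3,0,0],[-3,-81,184,-3.7,0,0],[-3,-97,220,-4.5,0,0],[-3,-115,260,-5.3,0,0],[-3,-125,284,-6,0,0],[-3,-129,294,-6,0,0],[-3,-129,294,-6,0,0]]]'

```text
clock: 6.02
tool_pos: [0.5142, 0.0554, 0.0801]
orientation: [103.3, 89.9, -156.8]
force: [-0.6, 0.1, -4.0]
opening: 0.0273
```

```bash
python3 - <<'E'
from mv import *
t=cam("top");s=cam("side")
crop(s,195,130,295,285,3.8,"s4.png");crop(t,140,100,300,260,3.7,"t4.png")
o=get_obs();print(o["clock"],o["tool_pos"],o["orientation"],o["force"],o["opening"],o["moment"])
a=np.radians(9.87);yv=np.array([-np.sin(a),np.cos(a),0])
for back in(.095+.035,): print(np.array([.4915,.1835,0])-back*yv, delta(*goal(np.array([.4915,.1835,.08])-back*yv,9.87,1)))
E
```

```text
6.125 [0.51391097 0.0545107  0.0804635 ] [ 102.04978833   89.91861433 -158.0791409 ] [ 0.06682517  0.21666619 -3.17649202] 0.027738958290009247 [-0.0846116   0.07428363 -0.04183553]
[0.51378373 0.0554241  0.        ] (array([ 0.5, -0. ,  0.9]), array([ 0.  , -0.02, -0.08]))
```

View pics/s4.png

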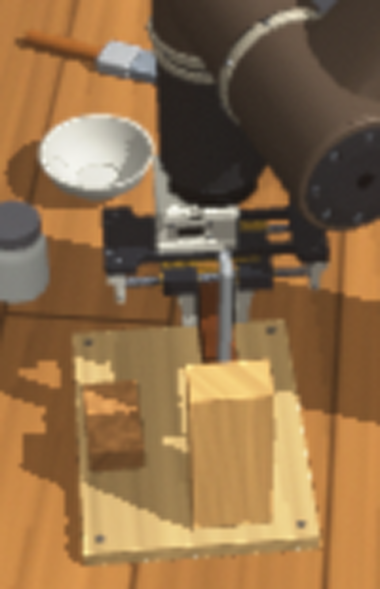

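View pics/t4.png

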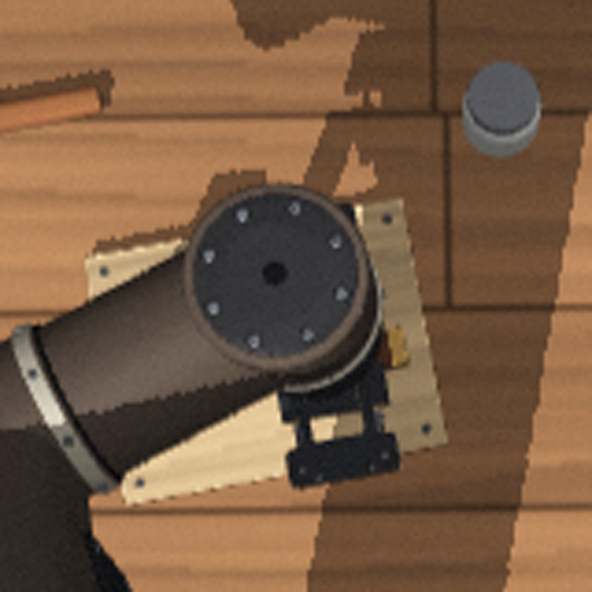

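Emit:
carry_out --series '[[[15,0,0,0,0,0],[30,0,0,0,0,0],[42,0,0,0,0,0],[48,0,0,0,0,0],[50,0,0,0,0,0],[50,0,0,0,0,0]]]'

```text
clock: 6.88
tool_pos: [0.5149, 0.0554, 0.0311]
orientation: [-94.0, 90.0, 5.9]
force: [-0.3, 0.8, -2.4]
opening: 0.0276
```

Emit:
carry_out --series '[[[1,0,0,0,0,0],[2,0,0,0,0,0],[2,0,0,0,0,0]]]'

```text
clock: 7.25
tool_pos: [0.5147, 0.0554, 0.029]
orientation: [-63.4, 90.0, 36.5]
force: [-1.0, -0.3, -3.6]
opening: 0.0274
```

Emit:
carry_out --series '[[[1,0,0,0,0,0],[1.5,0,0,0,0,0],[1.5,0,0,0,0,0]]]'

```text
clock: 7.62
tool_pos: [0.5147, 0.0553, 0.0274]
orientation: [119.5, 90.0, -140.6]
force: [0.1, 0.5, -2.5]
opening: 0.0278
```

```bash
python3 - <<'E'
from mv import *
s=cam("side")
crop(s,195,160,295,285,4.5,"s5.png")
o=get_obs();print(o["clock"],o["tool_pos"],o["orientation"],o["force"],o["opening"],o["moment"])
E
```

```text
7.675 [0.51467314 0.05531206 0.02741499] [ 106.7926099    89.99468288 -153.30323365] [ 0.29391373 -0.03938941 -3.51412916] 0.02755802893514731 [-0.03390126  0.07951617 -0.00047757]
```

View pics/s5.png

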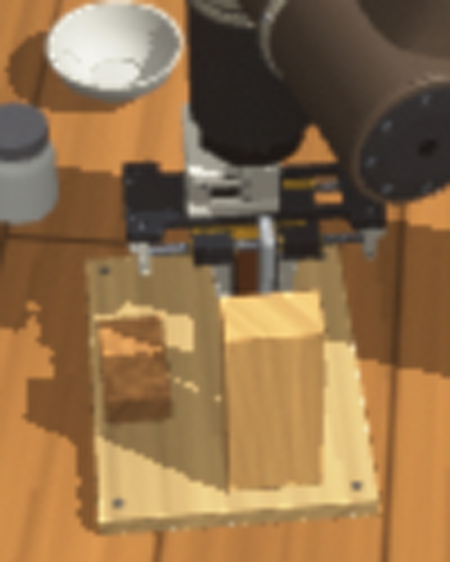

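Emit:
carry_out --series '[[[0.5,0,0,0,0,0],[1,0,0,0,0,0],[1,0,0,0,0,0]]]'

```text
clock: 8.05
tool_pos: [0.5147, 0.0554, 0.0265]
orientation: [-66.7, 90.0, 33.3]
force: [-0.2, 0.4, -2.8]
opening: 0.0273
```

Emit:
carry_out --series '[[[0.5,0,0,0,0,0],[1,0,0,0,0,0],[1,0,0,0,0,0]]]'

```text
clock: 8.43
tool_pos: [0.5148, 0.0553, 0.0261]
orientation: [-109.8, 90.0, -9.9]
force: [-2.1, -0.1, 5.7]
opening: 0.0278
```

Emit:
carry_out --series '[[[-0.3,0,4,0,0,0],[-0.3,0,8,0,0,0],[-0.3,0,12,0,0,0],[-0.3,0,16,0,0,0],[-0.3,0,20,0,0,0],[-0.3,0,23,0,0,0],[-0.3,0,25,0,0,0],[-0.3,0,27,0,0,0],[-0.3,0,28,0,0,0],[-0.3,0,28,0,0,0]]]'

```text
clock: 9.68
tool_pos: [0.5103, 0.0829, 0.0262]
orientation: [-127.6, 90.0, -27.6]
force: [0.9, -5.0, 4.5]
opening: 0.0275
```

```bash
python3 - <<'E'
from mv import *
s=cam("side")
crop(s,205,180,275,285,5.5,"s6.png")
o=get_obs();print(o["clock"],o["tool_pos"],o["orientation"],o["force"],o["opening"],o["moment"])
a=np.radians(9.87);yv=np.array([-np.sin(a),np.cos(a)]);print((o["tool_pos"][:2]-[.4915,.1835])@yv,delta(*goal(o["tool_pos"],9.87,1)))
E
```

```text
9.725 [0.51024263 0.08287939 0.02617485] [-130.14455579   89.95938507  -30.20824678] [ 1.5985368  -4.82851568  5.4915915 ] 0.027770378152114764 [-1.83145307 -0.08878332  0.02614553]
-0.1023440769170097 (array([0., 0., 0.]), array([ 0.07, -0.03,  0.03]))
```

View pics/s6.png

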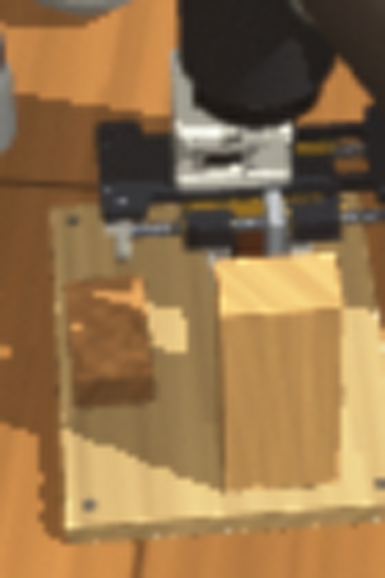

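Emit:
carry_out --series '[[[0.1,0,1,0,0,0],[0.2,0,2,0,0,0],[0.2,0,3,0,0,0],[0.2,0,4,0,0,0],[0.2,0,4,0,0,0]]]'

```text
clock: 10.35
tool_pos: [0.5097, 0.0867, 0.0262]
orientation: [-136.1, 89.9, -36.1]
force: [0.3, -6.5, 7.7]
opening: 0.0277
```

Emit:
carry_out --series '[[[0,0,1,0,0,0],[0,0,2,0,0,0],[0,0,2,0,0,0]]]'

```text
clock: 10.72
tool_pos: [0.5093, 0.0886, 0.0262]
orientation: [-137.6, 89.9, -37.6]
force: [1.8, -5.8, 6.8]
opening: 0.0275
```

Emit:
carry_out --series '[[[0,0,1,0,0,0],[0,0,1,0,0,0],[0,0,1,0,0,0]]]'

```text
clock: 11.1
tool_pos: [0.5091, 0.0896, 0.0262]
orientation: [-137.9, 89.9, -38.0]
force: [0.7, -5.3, 7.2]
opening: 0.0277
```

Emit:
carry_out --series '[[[0,0,1,0,0,0],[0,0,1,0,0,0],[0,0,1,0,0,0]]]'

```text
clock: 11.48
tool_pos: [0.509, 0.0906, 0.0262]
orientation: [-139.8, 89.9, -39.9]
force: [1.2, -7.0, 7.2]
opening: 0.0276
```

Emit:
carry_out --series '[[[0,0,1,0,0,0],[0,0,1,0,0,0],[0,0,1,0,0,0]]]'

```text
clock: 11.85
tool_pos: [0.5089, 0.091, 0.0262]
orientation: [-162.8, 89.9, -62.8]
force: [2.3, -10.1, 7.2]
opening: 0.0278
```

```bash
python3 - <<'E'
from mv import *
s=cam("side");t=cam("top")
crop(s,205,180,275,285,5.5,"s7.png")
o=get_obs();print(o["clock"],o["tool_pos"],o["orientation"],o["force"],o["opening"],o["moment"])
a=np.radians(9.87);yv=np.array([-np.sin(a),np.cos(a)]);xv=np.array([yv[1],-yv[0]]);d=(o["tool_pos"][:2]-[.4915,.1835]);print(d@xv,d@yv,delta(*goal(o["tool_pos"],9.87,1)))
E
```

```text
11.95 [0.5088401  0.09094677 0.02616609] [-164.37800172   89.91726307  -64.44140867] [  2.59019105 -10.14464239   7.27304474] 0.02764519617513546 [-3.68053902 -0.77111872  0.04848996]
0.0012186019510954937 -0.09415568832675572 (array([0., 0., 0.]), array([ 0.07, -0.08,  0.02]))
```

View pics/s7.png

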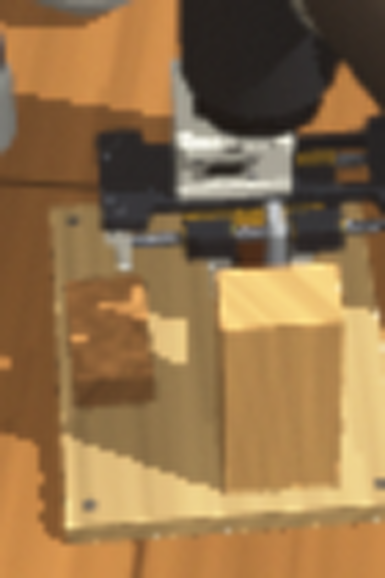

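Emit:
carry_out --series '[[[0.3,0,0,0,0,0],[0.6,0,0,0,0,0],[0.6,0,0,0,0,0]]]'

```text
clock: 12.32
tool_pos: [0.5089, 0.0909, 0.0261]
orientation: [-159.9, 89.9, -59.9]
force: [0.6, -9.8, 13.4]
opening: 0.0275
```

Emit:
carry_out --series '[[[0,0,0.5,0,0,0],[0,0,0.7,0,0,0],[0,0,0.7,0,0,0]]]'

```text
clock: 12.7
tool_pos: [0.5088, 0.091, 0.0261]
orientation: [-170.9, 89.9, -71.0]
force: [1.7, -14.1, 12.3]
opening: 0.0277
```

```bash
python3 - <<'E'
from mv import *
s=cam("side");t=cam("top")
crop(s,228,205,272,285,7,"s8.png")
crop(t,140,100,300,260,3.7,"t8.png")
o=get_obs();print(o["clock"],o["tool_pos"],o["orientation"],o["force"],o["opening"],o["moment"])
a=np.radians(9.87);yv=np.array([-np.sin(a),np.cos(a)]);xv=np.array([yv[1],-yv[0]]);d=(o["tool_pos"][:2]-[.4915,.1835]);print(d@xv,d@yv,delta(*goal(o["tool_pos"],9.87,1)))
E
```

```text
12.8 [0.50884049 0.09098244 0.02610307] [-172.0830131    89.86679404  -72.12673712] [  3.28130528 -13.10847457  13.02556943] 0.02770287256580126 [-5.07411443 -0.59317349  0.06003476]
0.0012251025973471462 -0.09412061658231857 (array([0., 0., 0.]), array([ 0.09, -0.13,  0.02]))
```

View pics/s8.png

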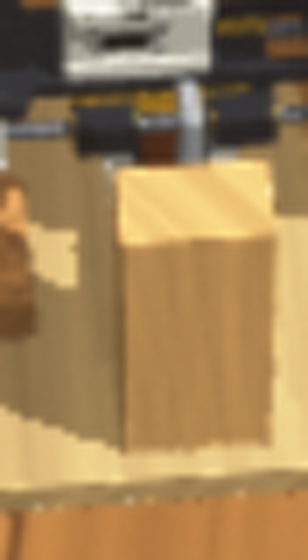

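View pics/t8.png

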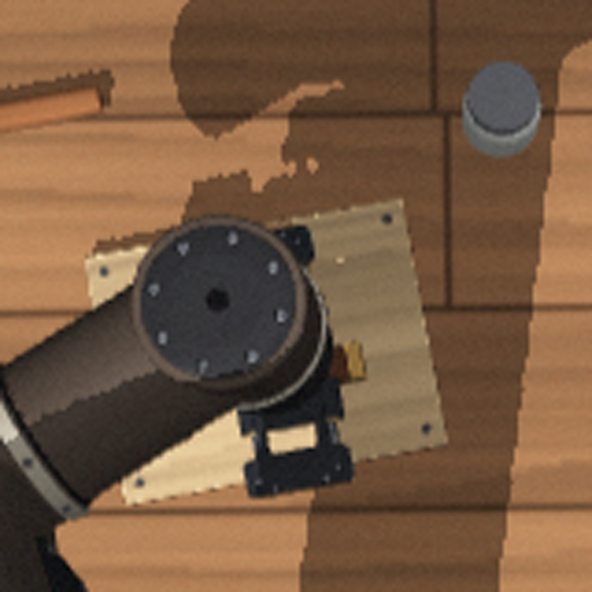

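```bash
python3 - <<'E'
from fit import *
s=cam("side")
a=np.radians(9.84);yv=np.array([-np.sin(a),np.cos(a)]);xv=np.array([yv[1],-yv[0]]);C=np.array([.4934,.185])
obs=c(228,205,7,[(120,245),(273,238),(117,172),(272,165),(182,84),(202,84)])
exp=[(35,45,168),(-35,45,168),(35,0,168),(-35,0,168),(4,0,193),(-4,0,193)]
P=[np.r_[C+xv*e[0]/1e3+yv*e[1]/1e3,e[2]/1e3] for e in exp]
print("exp px",((proj(s,P)+.5-[228,205])*7-.5).round(0))
for o,e in zip(obs,exp):
    w=onz(s,[o],e[2]/1e3)[0][:2]-C;print(e,"measured",(w@xv*1e3).round(1),(w@yv*1e3).round(1))
E
```

```text
exp px [[118. 247.]
 [276. 236.]
 [110. 171.]
 [265. 161.]
 [179. 129.]
 [197. 128.]]
(35, 45, 168) measured 34.1 44.2
(-35, 45, 168) measured -33.4 46.1
(35, 0, 168) measured 32.1 0.6
(-35, 0, 168) measured -37.7 2.6
(4, 0, 193) measured 0.3 -27.4
(-4, 0, 193) measured -8.7 -26.6
```

Emit:
carry_out --series '[[[0.2,0,0.4,0,0,0],[0.3,0,0.9,0,0,0],[0.3,0,0.9,0,0,0],[0.3,0,0.9,0,0,0]]]'

```text
clock: 13.35
tool_pos: [0.5088, 0.091, 0.0261]
orientation: [-176.0, 89.8, -76.0]
force: [3.4, -18.8, 15.3]
opening: 0.0275
```

Emit:
carry_out --series '[[[0,0,0,0,0,0],[0,0,0,0,0,0],[0,0,0,0,0,0],[0,0,0,0,0,0],[0,0,0,0,0,0],[0,0,0,0,0,0]]]'

```text
clock: 14.1
tool_pos: [0.5088, 0.0911, 0.0261]
orientation: [-176.4, 89.8, -76.4]
force: [2.4, -19.3, 15.5]
opening: 0.0277
```

```bash
python3 - <<'E'
from mv import *
s=cam("side");t=cam("top")
crop(s,228,205,272,285,7,"s9.png");crop(s,0,0,512,384,1.5,"s9f.png")
o=get_obs();print(o["clock"],o["tool_pos"],o["force"],o["opening"],o["moment"])
print(delta(*goal(o["tool_pos"],9.87,1)))
E
```

```text
14.2 [0.50882064 0.09106347 0.02611849] [  2.89520026 -17.834162    15.9416598 ] 0.027412723347321286 [-6.96101967 -1.19167412 -0.01412985]
(array([0., 0., 0.]), array([ 0.1 , -0.19,  0.01]))
```

View pics/s9.png

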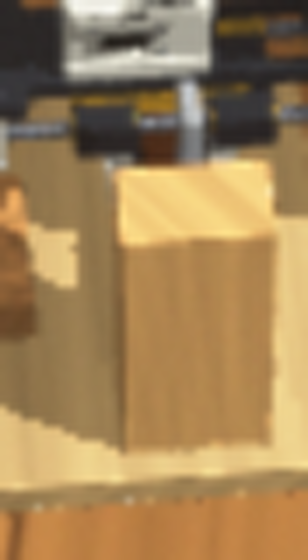

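View pics/s9f.png

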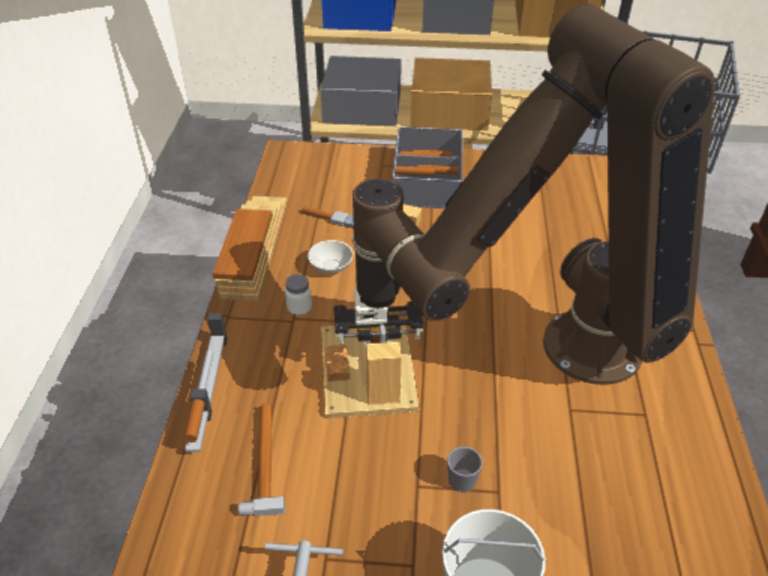

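The stud is unchanged and upright (crop: top inner edge at row 165–172, outer edge at 238–245). The square is still gripped behind it, the force is steady, and the bystanders are where they started. I'm handing the job in.

```bash
python3 - <<'E'
from plant import close_job,get_obs
print(close_job());print(get_obs()["force"])
E
```

```text
the job is handed in; nothing more can be done
None
the job is handed in; nothing more can be done
```

I gripped the try square by its stock and stood it on the plate short of the stud. I then slid it into the corner until the stud came up against its stop, and handed in at about 14 s, still gripping and pressing.

**Pressing:** The last readings were steady at about 18 N toward the stud and 16 N down on the plate, with the fingers 27.6 mm apart on the stock.

**Stud and square position:** From the side camera, the stud's top edges were within about 1–3 mm of upright. The blade's back top edge was within about 1 mm of its home position, and the blade sat about 1–1.5 mm sideways of the stud's middle. I made these measurements just before the final small increase in pressure, and the stud looked unchanged in the picture after it.

**Disagreements and limits:**
- The two cameras disagreed by about 3–4 mm on where the plate is. I judged the final seating from contact force, the fingertip position and the side camera.
- Whether the foot sits flat and the blade flush was not seen directly. I inferred it from the forces, the fingertip height and the blade position.
- By eye, the other things on the bench had not moved, though the arm hid parts of the bench.

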